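Load a bracket in the tack-welding fixture and lock the swing bar with its detent pin

ROBOT

A 6-joint arm with a two-finger parallel gripper is mounted at the origin on a cart in front of the work surface, level with it; the furniture and walls round the work are solid. World frame = base frame: x ahead of the robot, y to its left, z up, the work surface at z = 0. Lengths are in mm, angles in degrees, forces in N, time in s.
With the tool pointing down it reaches from about 350 to 850 mm from the base axis. Payload 8.1 kg.
Tool frame: the origin (TCP) lies midway between the tips of the shut fingers; the grasp point (between the pads) lies 19 mm behind it (r.grasp_offset is the distance from the TCP to the grasp point, in mm); z points along the fingers, x is the direction in which the jaws open and shut, and the axes are right-handed (so a half turn about z gives the same grasp; the last joint's range is limited). The gripper opens to 85 mm and grips with 20 to 120 N. Pads are 22 mm wide; open, the fingers measure 114 mm over their backs; the gripper's body (76 mm by 85 mm) begins 54 mm behind the grasp point. The pads swing forward as they close: fully open they stand 13 mm farther back than shut.
Start: joints at [-76.341, 7.471, 85.268, -0, 87.261, -4.893], TCP at [190.923, -568.818, 197.492] pointing down, gripper open.
Joint ranges: [-169.43, 169.43], [-51.17, 129.36], [1.28, 143.12], [-76.62, 256.62], [0, 156.53], [-152.29, 152.29]. Speed limits (degrees/s): [136.94, 136.94, 159.86, 180, 180, 180].

INTERFACE

Orientations are given as [roll, pitch, yaw] about the fixed x, y, z axes, in that order (R = Rz(yaw) Ry(pitch) Rx(roll)).
In Python, from bench import r, optics, hand_in gives the robot as it stands.
- The arm moves only by the shell command python3 -m pendant 'ROWS' [FORCE]. ROWS is JSON, a list of rows, each a list of 5 numbers: the opening, from 0 (shut) to 1 (fully open), then the shift along the tool's x, y, z in mm, then the turn about the tool's z in degrees. A call has 1 to 10 rows; each row shifts and turns the commanded pose from where the row before left it, along the tool's axes as they then stand; what a row does not reach is not made up. A row lasts 1/10 s, in which the tool goes at most 50 mm and 8.59 degrees, less where a joint would pass 70% of its speed; a pose out of reach is approached as far as the arm can. A call with a gripper value outside its range is refused whole. The fingers move at their own pace and stop on an object; FORCE is the grip in N (left out, the last holds). Time passes only in rows, so rows that do not move let the fingers close. It gives the time, the measured TCP pose, the force and the opening at its end, in the units of the state.
- r.sense(): the state, without advancing time (a new reading comes with each control period).
- optics.snapshot(name): name is "side" or "top"; returns (picture, depth): 480x640x3 uint8, blue, green, red; 480x640 float32, mm along the optical axis (not along the pixel's ray), 0 where there is no reading.
- optics.camera_params(name): a dict with "camera_matrix" (3x3 intrinsics, pixels), "eye" and "orientation" of the camera in the world. Camera axes: x right, y down, z forward; pixel columns grow to the right and rows downward; lengths in mm; the calibration is good to about 2 mm. A picture is of the moment at which its call begins. camera_params takes no time and is no camera call.
- hand_in(): hands the job in, once; it reports no verdict.
Trained networks look in the newest picture that a camera, given by its name, has taken for a name from the list of things; names that differ only in an ending like _2 or _b are one class to them, and where a whole thing is asked for, a point or a joint stands for the part that bears it (a point fixed in the world has none). Each returns a list of dicts, best first, with "score" (0 to 1); they miss things now and then, are a little off and sometimes report something else, mostly with a low value. They report only what shows in the picture. A call takes as long as a camera call. They do not tell look-alikes from the thing itself.
- optics.search_frame(camera, query): "at" ([x, y, z] in mm, in world coordinates, good to about 4 mm: the middle of the surface that is visible of it).
The state is a dict: "time": time; "joint_pos": joint angles; "qd": joint speeds; "joint_efforts": joint torques, N m; "tool_pos": TCP position; "tcp_rot": TCP orientation; "ft_force": force on the tool from outside, world axes, zero at the start; "wrist_torque": the same for the moment, N m; "finger_gap": finger opening in mm.
Only numpy, scipy, OpenCV 4.12 (cv2) and the standard library are available. Lean on these libraries where they do the work, as an engineer would, in place of code of your own. Each camera call takes 0.05 s, during which the arm holds its last target. There are 200 camera calls.

TASK

Load the sloping tack-welding fixture: take the steel lug bracket whose T-shaped tongue matches the slot in the plate already clamped on the fixture, and lay it in the nest below that plate, foot flat and flush with its tongue interlocked, while the swing bar is still pinned up out of the way. Then pull the T-handled detent pin out of the upper hole, swing the bar down across the bracket's foot, and push the pin through the bar into the lower hole until it is fully home. Let go of everything, and leave the other bracket and all else on the bench where they are.

Things in the scene. Friction and masses are not known exactly. Their poses are not given: they have to be found in the camera images.
- fixture: Grey welded fixture, base 205x200 mm, fixed to the bench; its bed, 190 mm wide and 230 mm long, slopes up away from the robot at 30 degrees, from 28 to 143 mm high. Origin on the bench under the bed, x ahead, y left, z up, turned by its heading only.
- nest (a point): Middle of the nest's floor on the bed. Axes (same for lock_hole, park_hole, slot): x up the slope, y to the left and level, z square out of the bed. Nest 77 mm (x) by 53 mm (y): aluminium rails 10 mm high below and at both sides, the plate with the slot above. A flush bracket has its origin here and its axes along these, 1.5 mm play each way; mouths bevelled 2 mm.
- slot (a point): Middle of the T slot's head, on the bed floor, 52 mm up the slope (x) from nest, in the fixed steel plate, 10 mm thick, that bounds the nest above. From nest the slot has a neck 19 mm wide at x = 38.5 to 44.5 mm, then a head 35 mm wide at x = 44.5 to 59.5 mm.
- bracket: Steel lug bracket that fits, 0.18 to 0.36 kg. Origin: centre of the foot's underside, z up, x towards the tongue. Foot 74 (x) by 50 (y) by 10 mm; T tongue at +x, as thick: neck 16 mm wide to x = 46 mm, head 32 mm wide from x = 46 to 58 mm. Upright lug to grip: 12 mm thick (x = -25 to -13 mm), 36 mm wide, narrowing from z = 35 mm to 21 mm wide at its top, z = 46 mm. Starts standing on its foot, turned anyhow.
- bracket_lug (a point): Point in the lug 33 mm above the bracket's underside, mid thickness (bracket x = -19 mm): the place to grip it across its 12 mm (along the bracket's x). Axes as the bracket's.
- bracket_wide: The other steel lug bracket, alike, but its tongue head is 48 mm wide and does not fit the slot. Same origin and axes. To be left alone.
- pin: Detent pin, 0.09 kg. Origin on its axis at the underside of its 23 mm collar; z towards the grip. Shank 14 mm thick to z = -29 mm, then a tapered nose, 7 mm wide at its end, z = -38 mm. Two sprung balls at z = -25.5 mm stand out 2.5 mm on the +-y sides and catch under the bore: some 12 N along the axis pulls it free or pushes it in. Starts home in bar and park_hole, x up the slope.
- pin_grip (a point): Middle of the pin's black T grip, 28 mm out from its origin along z. The grip is 12 mm (x) by 56 mm (y) by 16 mm (z); a 12 mm stem and the collar, 5 mm high, are below it. Axes as the pin's.
- park_hole (a point): Mouth of the upper hole, where the pin starts: centre of the top of a square pad 10 mm thick on the bed; bore 16 mm, open below. At x = 143, y = -20, z = 10 mm from nest. Fully home, the pin's origin is 12 mm out (z) from here; its nose leaves the bore when it is drawn 28 mm.
- lock_hole (a point): Mouth of the lower hole, left of the nest, where the pin must end: same pad and bore, at x = 15, y = 72, z = 10 mm from nest. Fully home, the pin's origin is 12 mm out (z) from here.
- swing_bar (a joint): Angle of the bar on its bolt, which stands at x = 15, y = -63 mm from nest, axis square to the bed; grows anticlockwise seen from above (rad). 0: over park_hole, at the start; 1.25: over lock_hole. Turns from -0.12 to 1.37 with no stop at a hole. Friction holds it on the slope; about 2 N at its hole turns it, by a push on its edge or by the pin's nose lifted clear of the pad but still in its hole.
- bar_hole (a point): Centre of the 16 mm pin hole in the bar's upper face, 135 mm from the bolt. Steel bar 28 mm wide, 10 mm thick, 182 mm long, from 12 to 22 mm above the bed floor: 2 mm above rails, pads and a flush bracket's foot. z square out of the bed, x along the bar away from its bolt.
- oil_can: Bystander: oil can, green body with a thin curved spout, 68x134 mm in plan and 188 tall. Origin: centre of its underside.
- grease_tin: Bystander: round tin, 70 mm wide, 46 tall. Origin: centre of its underside.
- screw_jar: Bystander: white screw-top jar, 63 mm wide, 87 tall. Origin: centre of its underside.
- spanner_17: Bystander: combination spanner lying flat, 191 mm long, 9 thick. Origin: centre of its underside.
- g_clamp: Bystander: small G clamp lying flat, 163x108x22 mm. Origin: centre of its underside.
- tape_electrical: Bystander: roll of black tape, 57 mm wide, 19 tall. Origin: centre of its underside.
- hex_bolt_1: Bystander: hexagon bolt lying down, 89 mm long. Origin: centre of its underside.
- marker: Bystander: marker pen lying down, 135 mm long. Origin: centre of its underside.
There are look-alikes about, which are no part of the job. Leave any yellow look-alike of the pin alone.

How it is judged:
By the outcome, as a careful person would: the job done as asked, in the order asked, and still so for the second after the job is handed in, with the robot touching nothing.
It also fails if it takes over 54 s, if anything falls off the work surface, if the arm or the gripper's body presses on something with over 40 N, if the wrist force passes 120 N, or if a joint passes its speed limit or range.

## Working session

There is one attempt and no reset: what is moved stays moved. The work goes in short steps, Python scripts to look and compute and a shell command to move; the robot and the scene stay as the last step left them, time stands still between calls to the robot, and variables do not carry over. Pictures are saved under pics/ and viewed, about 8 in all and at most 12, crops included, and the job is handed in when it is done.

```bash
mkdir -p pics; ls; cat > h.py <<'E'
import numpy as np, cv2
from bench import r, optics, hand_in
from scipy.spatial.transform import Rotation as Ro
def cam(n):
    p=optics.camera_params(n); K=np.array(p["camera_matrix"]); 
    o=np.array(p["orientation"]); R=Ro.from_euler('xyz',o,degrees=True).as_matrix() if o.size==3 else o
    return K,R,np.array(p["eye"])
def cloud(n,d):
    K,R,e=cam(n); v,u=np.mgrid[:480,:640]
    P=np.stack([(u-K[0,2])/K[0,0]*d,(v-K[1,2])/K[1,1]*d,d],-1)
    return P@R.T+e
def proj(n,p):
    K,R,e=cam(n); q=(np.atleast_2d(p)-e)@R; return (q@K.T)[:,:2]/q[:,2:]
E
python3 - <<'E'
from h import *
print(r.sense(), r.grasp_offset)
for n in("side","top"):
    print(optics.camera_params(n))
    im,d=optics.snapshot(n); cv2.imwrite(f"pics/{n}0.png",im); np.save(f"{n}0.npy",d)
    for q in("fixture","bracket","bracket_wide","bracket_lug","pin","pin_grip","swing_bar","bar_hole"):
        print(n,q,[(np.round(a["at"]).tolist(),round(a["score"],2)) for a in optics.search_frame(n,q)[:4]])
E
```

```text
pics
{'time': 0.0, 'joint_pos': array([-7.63416050e+01,  7.51492810e+00,  8.53322959e+01,  3.52810919e-04,
        8.72629734e+01, -4.89453184e+00]), 'qd': array([-0.0080478 ,  0.02029199, -0.07576307, -0.03015255,  0.05361411,
        0.01316652]), 'joint_efforts': array([ 3.31282527e-04, -5.69402075e+01, -5.00544691e+01,  7.36151355e-05,
        1.49018818e-02,  1.55129818e-06]), 'tool_pos': array([ 190.76412191, -568.18508975,  196.41748512]), 'tcp_rot': array([-1.79990247e+02,  1.09765481e-01, -7.14470810e+01]), 'ft_force': array([ 0.16252904, -0.00249709, -0.19502189]), 'wrist_torque': array([0.03728839, 0.03018841, 0.01655173]), 'finger_gap': 85.32614720606573} 18.700000000000003
{'camera_matrix': array([[540.12087343,   0.        , 319.11228596],
       [  0.        , 540.12087343, 243.37773439],
       [  0.        ,   0.        ,   1.        ]]), 'eye': array([  240.13469884, -1158.01371147,   812.80844563]), 'orientation': array([-119.67791267,   -0.38965071,  -16.89141925])}
side fixture [([626.0, 37.0, 74.0], 0.66), ([518.0, 215.0, 13.0], 0.21)]
side bracket [([476.0, -29
[... 571 characters left out ...]
   [  0.        , 436.99608941, 238.35492369],
       [  0.        ,   0.        ,   1.        ]]), 'eye': array([ 490.2691948 ,  -48.08658059, 1204.50146519]), 'orientation': array([-176.33056425,    1.11363748,  -90.40926788])}
top fixture [([620.0, 79.0, 94.0], 0.77)]
top bracket [([477.0, -280.0, 6.0], 0.87)]
top bracket_wide [([560.0, -407.0, 8.0], 0.57)]
top bracket_lug [([478.0, -279.0, 11.0], 0.83), ([680.0, 75.0, 176.0], 0.57)]
top pin [([831.0, 165.0, 12.0], 0.67), ([682.0, 76.0, 179.0], 0.63), ([479.0, -279.0, 8.0], 0.22)]
top pin_grip [([826.0, 165.0, 12.0], 0.8), ([678.0, 75.0, 178.0], 0.63)]
top swing_bar [([641.0, 42.0, 113.0], 0.88)]
top bar_hole [([644.0, 42.0, 118.0], 0.6)]
```

View pics/top0.png

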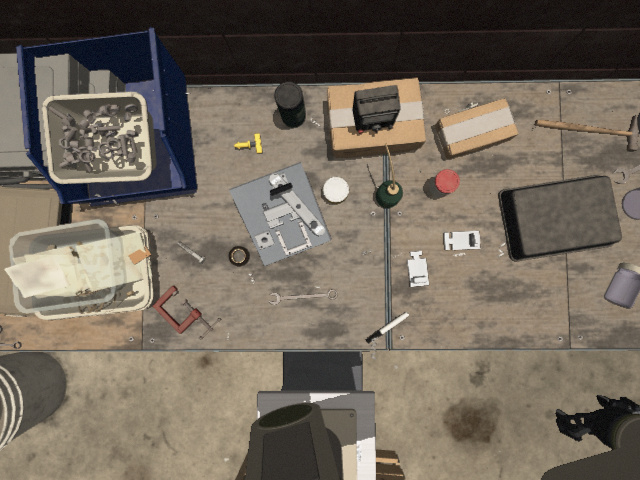

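View pics/side0.png

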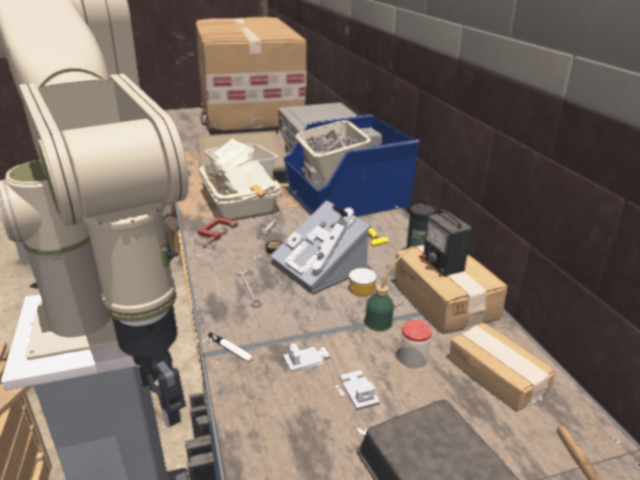

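```bash
python3 - <<'E'
from h import *
im=cv2.imread("pics/top0.png"); d=np.load("top0.npy")
a=cv2.resize(im[215:305,390:500],None,fx=7,fy=7,interpolation=cv2.INTER_CUBIC)
b=cv2.resize(im[155:270,222:337],None,fx=5.2,fy=5.2,interpolation=cv2.INTER_CUBIC)
cv2.imwrite("pics/a.png",a[:600,:800]); cv2.imwrite("pics/b.png",b[:600])
# fixture bed plane
P=cloud("top",d); Q=P[155:270,222:337].reshape(-1,3); Q=Q[(Q[:,2]>15)&(Q[:,2]<240)]
rng=np.random.default_rng(0);best=(0,)
for _ in range(3000):
    t=Q[rng.choice(len(Q),3,False)]; n=np.cross(t[1]-t[0],t[2]-t[0]); l=np.linalg.norm(n)
    if l<500: continue
    n/=l; n*=np.sign(n[2]); 
    if abs(n[2]-.866)>.04: continue
    k=(abs((Q-t[0])@n)<1.5).sum()
    if k>best[0]: best=(k,n,t[0])
k,n,p=best; I=Q[abs((Q-p)@n)<2]; c=I.mean(0); n=np.linalg.svd(I-c)[2][2]; n*=np.sign(n[2])
print(len(Q),k,n,np.degrees(np.arccos(n[2])),"heading",np.degrees(np.arctan2(-n[1],-n[0])),c, "plane offs hist")
h=(Q-c)@n; print(np.histogram(h,np.arange(-6,70,2)))
np.savez("bed.npz",n=n,c=c)
E
```

```text
6661 2193 [-0.46703993 -0.17445359  0.86685619] 29.904661842509412 heading 20.48218620985566 [625.1719702   89.27402556  88.687783  ] plane offs hist
(array([  91,  504, 1324, 1413,  687,  158,  160,  407,  313,  124,   19,
         29,   89,  253,  238,  106,   32,   21,   19,   11,    2,    1,
          1,    2,    0,    3,    6,    5,    9,   11,   19,   39,   40,
          6,    3,    0,    0]), array([-6, -4, -2,  0,  2,  4,  6,  8, 10, 12, 14, 16, 18, 20, 22, 24, 26,
       28, 30, 32, 34, 36, 38, 40, 42, 44, 46, 48, 50, 52, 54, 56, 58, 60,
       62, 64, 66, 68]))
```

View pics/a.png

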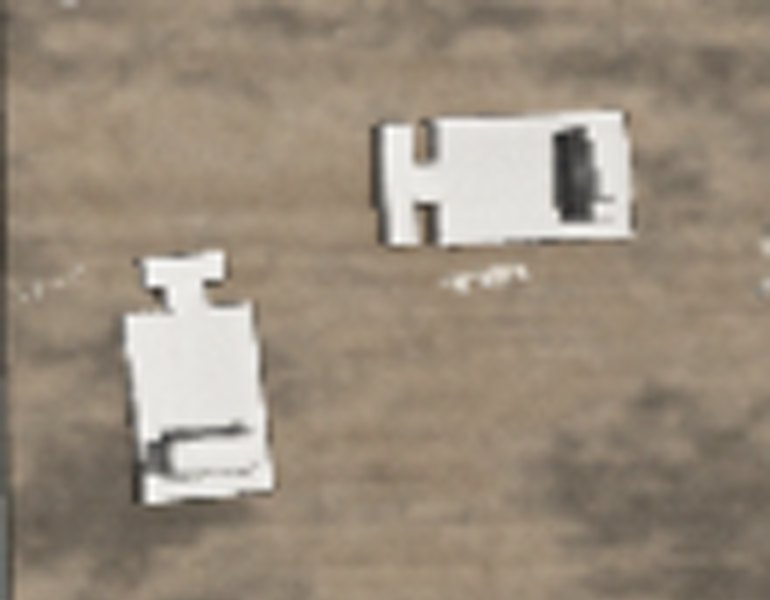

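View pics/b.png

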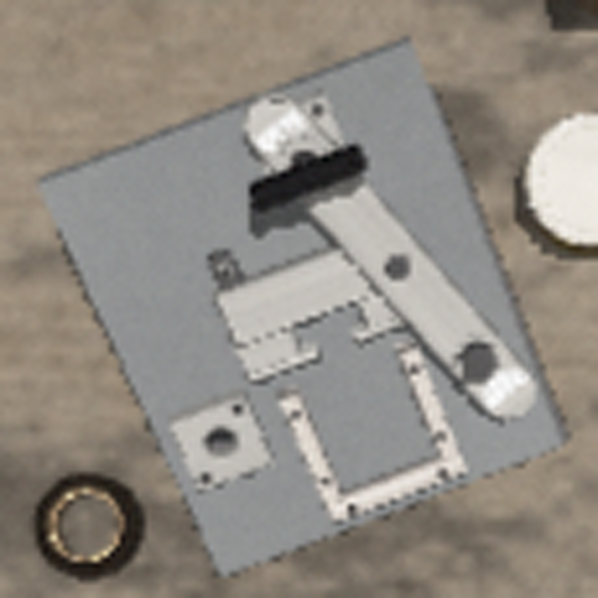

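```bash
cat >> h.py <<'E'
def rect(im,n,org,ux,uy,x0,x1,y0,y1,s):
    "ortho image: col grows to -uy, row grows to -ux; s px/mm"
    W,H=int((y1-y0)*s),int((x1-x0)*s); v,u=np.mgrid[:H,:W]
    X=x1-(v+.5)/s; Y=y1-(u+.5)/s
    P=org+X[...,None]*ux+Y[...,None]*uy
    q=proj(n,P.reshape(-1,3)).astype(np.float32).reshape(H,W,2)
    return cv2.remap(im,q[...,0],q[...,1],cv2.INTER_CUBIC)
def grid(g,x0,x1,y0,y1,s,st):
    for x in range(int(np.ceil(x0/st)*st),int(x1),st): cv2.line(g,(0,int((x1-x)*s)),(6 if x%50 else 14,int((x1-x)*s)),(0,0,255),1)
    for y in range(int(np.ceil(y0/st)*st),int(y1),st): cv2.line(g,(int((y1-y)*s),0),(int((y1-y)*s),6 if y%50 else 14),(0,0,255),1)
    return g
E
python3 - <<'E'
from h import *
im=cv2.imread("pics/top0.png"); z=np.load("bed.npz"); n,c=z["n"],z["c"]
# lock hole ray with plane h=10
K,R,e=cam("top")
def hit(px,h):
    d=R@np.linalg.solve(K,[*px,1]); return e+d*((c+h*n-e)@n)/(d@n)
for nm,px in dict(LL=(222,575),LR=(567,440),UR=(408,38),UL=(40,180)).items():
    print(nm,hit((px[0]/5.2+222,px[1]/5.2+155),0))
lk=hit((220/5.2+222,440/5.2+155),10); print("lock",lk)
th=np.radians(20.0); ux=np.array([np.cos(th)*np.cos(np.pi/6),np.sin(th)*np.cos(np.pi/6),.5]); uy=np.array([-np.sin(th),np.cos(th),0])
nn=np.cross(ux,uy); print("n model",nn)
org=lk-15*ux-72*uy
np.savez("fr.npz",org=org)
g=rect(im,"top",org,ux,uy,-60,100,-60,90,3.6); grid(g,-60,100,-60,90,3.6,10)
b=rect(im,"top",np.array([477,-280,10.]),np.array([1,0,0.]),np.array([0,1.,0]),-60,80,-35,35,3.6); grid(b,-60,80,-35,35,3.6,10)
b=cv2.copyMakeBorder(b,0,g.shape[0]-b.shape[0],0,0,cv2.BORDER_CONSTANT)
o=np.hstack([g,b]);print(o.shape); cv2.imwrite("pics/c.png",o)
E
```

```text
LL [493.72415462 132.86960612  26.640613  ]
LR [562.34556846 -46.65841812  27.48231236]
UR [747.05919374  27.04740883 141.83448085]
UL [680.9758627  202.05423519 141.45035084]
lock [560.99204031 126.81811326  73.20091289]
n model [-0.46984631 -0.17101007  0.8660254 ]
(576, 792, 3)
```

View pics/c.png

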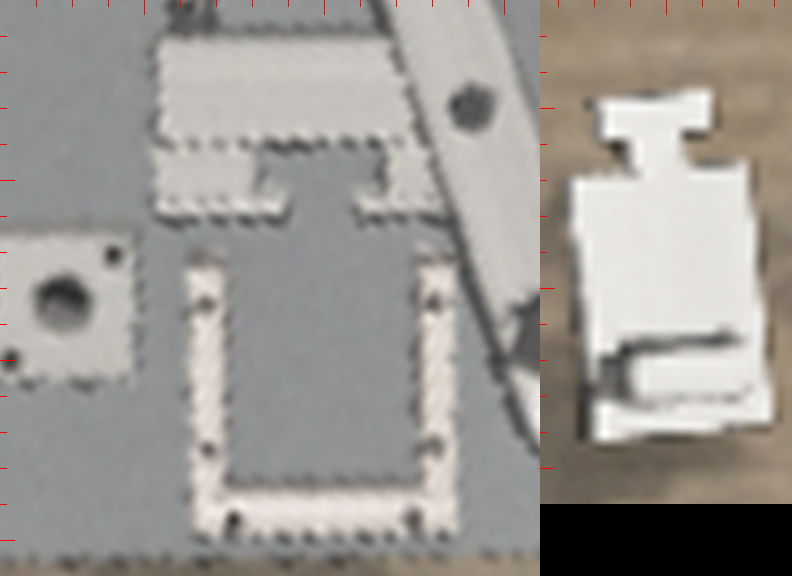

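```bash
cat >> h.py <<'E'
def delta(t,yaw=None):
    "shift in tool axes to reach world TCP t; turn needed after"
    s=r.sense(); R=Ro.from_euler('xyz',s["tcp_rot"],degrees=True).as_matrix()
    print("t",round(s["time"],2),"pos",s["tool_pos"].round(1),"rot",s["tcp_rot"].round(2),"F",s["ft_force"].round(1),"gap",round(s["finger_gap"],1))
    if t is not None: print("shift",(R.T@(np.array(t)-s["tool_pos"])).round(1),"turn",None if yaw is None else round(s["tcp_rot"][2]-yaw,2))
E
python3 -m pendant '[[1,0,0,0,7],[1,0,0,0,6.25],[1,-29,-32,0,0],[1,-29,-32,0,0],[1,-29,-32,0,0],[1,-29,-32,0,0],[1,-29,-32,0,0],[1,-29,-32,0,0],[1,-29,-32,0,0],[1,-29,-32,0,0]]' 30
python3 -c "
from h import *
delta([454.6,-283.1,13.5],-84.7)"
```

```text
time: 1.9
tool_pos: [425.4, -312.7, 197.8]
tcp_rot: [-180.0, -0.0, -84.7]
ft_force: [1.1, -1.7, -1.1]
finger_gap: 85.2
t 1.9 pos [ 425.4 -312.7  197.8] rot [-1.7997e+02 -3.0000e-02 -8.4700e+01] F [ 1.1 -1.7 -1.1] gap 85.2
shift [-26.9 -31.7 184.3] turn -0.0
```

```bash
python3 -m pendant '[[1,-13.5,-16,20,0],[1,-13.4,-15.7,40,0],[1,0,0,40,0],[1,0,0,40,0],[1,0,0,24,0],[1,0,0,14,0],[1,0,0,6,0],[1,0,0,0,0]]'
python3 -c "
from h import *
delta([454.6,-283.1,13.5],-84.7)"
python3 -m pendant '[[0.3,0,0,0,0],[0.3,0,0,0,0],[0.3,0,0,0,0],[0.3,0,0,0,0],[0.3,0,0,0,0],[0.3,0,0,0,0]]' 40
```

```text
time: 2.7
tool_pos: [453.6, -284.6, 13.7]
tcp_rot: [-180.0, 0.0, -84.7]
ft_force: [0.1, -0.4, 1.1]
finger_gap: 85.7
t 2.7 pos [ 453.6 -284.6   13.7] rot [-180.     0.   -84.7] F [ 0.1 -0.4  1.1] gap 85.7
shift [-1.4 -1.1  0.2] turn -0.0
time: 3.3
tool_pos: [453.5, -284.5, 13.6]
tcp_rot: [-180.0, -0.0, -84.7]
ft_force: [-0.0, 0.9, 0.3]
finger_gap: 25.4
```

```bash
python3 - <<'E'
from h import *
im,d=optics.snapshot("side"); u,v=proj("side",[455,-284,25])[0].astype(int); print(u,v)
a=cv2.resize(im[v-70:v+70,u-90:u+90],None,fx=4,fy=4,interpolation=cv2.INTER_CUBIC)
im,d=optics.snapshot("top");cv2.imwrite("pics/t1.png",im); np.save("t1.npy",d);u,v=proj("top",[455,-284,25])[0].astype(int); print(u,v)
b=cv2.resize(im[v-60:v+60,u-50:u+50],None,fx=4,fy=4,interpolation=cv2.INTER_CUBIC)
cv2.imwrite("pics/d.png",a)
E
```

```text
294 353
420 278
```

View pics/d.png

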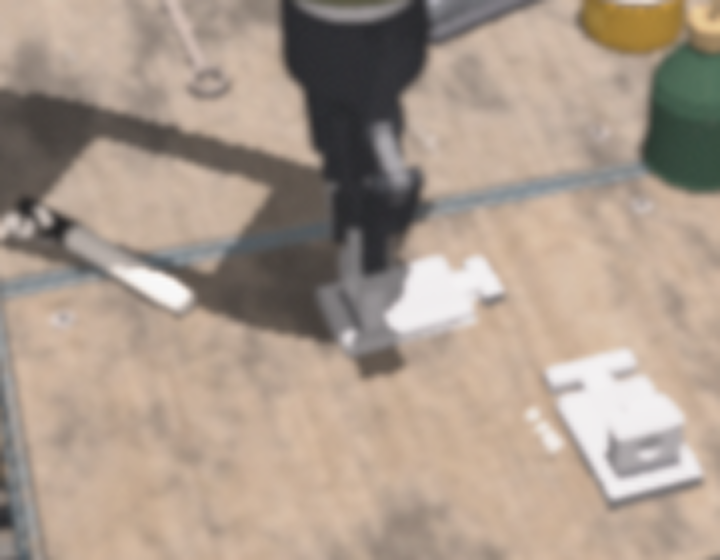

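```bash
python3 - <<'E'
from h import *
th=np.radians(5.3);c=np.array([473.5,-281.3,0]);R=Ro.from_euler('z',5.3,degrees=True).as_matrix()
for nm,p in dict(foot_bl=(-37,-25,10),foot_br=(37,-25,10),footback=(-37,25,10),hd=(58,-16,10),hd2=(58,16,10),lugF0=(-13,-18,10),lugB0=(-25,-18,10),lugF1=(-13,-18,35),lugB1=(-25,-18,35)).items():
    print(nm,((proj("side",c+R@np.array(p))[0]-[204,283])*4).round())
print(((proj("side",[[453.5,-284.5,13.6]])[0]-[204,283])*4).round())
d=np.load("top0.npy");P=cloud("top",d)[215:305,390:445].reshape(-1,3)
L=P[(P[:,2]>20)&(P[:,2]<60)]; print(len(L),L.mean(0),L.min(0),L.max(0)); print(L.round(0)[:40].tolist())
F=P[(P[:,2]>5)&(P[:,2]<16)]; print(len(F),F.mean(0),F.min(0),F.max(0))
E
```

```text
foot_bl [345. 341.]
foot_br [473. 306.]
footback [314. 283.]
hd [502. 286.]
hd2 [480. 251.]
lugF0 [382. 321.]
lugB0 [361. 327.]
lugF1 [382. 286.]
lugB1 [361. 291.]
[359. 300.]
73 [ 454.13390179 -281.57197153   40.39995631] [ 446.96250116 -302.18345282   20.35895703] [ 460.70967808 -265.74066621   48.96442528]
[[460.0, -285.0, 20.0], [460.0, -287.0, 21.0], [460.0, -288.0, 30.0], [460.0, -290.0, 36.0], [461.0, -291.0, 44.0], [461.0, -292.0, 49.0], [460.0, -298.0, 36.0], [460.0, -300.0, 37.0], [458.0, -266.0, 21.0], [458.0, -266.0, 37.0], [458.0, -269.0, 34.0], [458.0, -270.0, 42.0], [458.0, -273.0, 42.0], [458.0, -275.0, 44.0], [458.0, -277.0, 45.0], [458.0, -280.0, 45.0], [458.0, -283.0, 45.0], [458.0, -286.0, 43.0], [458.0, -288.0, 43.0], [458.0, -290.0, 47.0], [458.0, -293.0, 45.0], [458.0, -296.0, 45.0], [457.0, -302.0, 27.0], [455.0, -266.0, 33.0], [455.0, -269.0, 35.0], [455.0, -270.0, 42.0], [455.0, -272.0, 43.0], [455.0, -275.0, 42.0], [455.0, -277.0, 44.0], [455.0, -280.0, 46.0], [456.0, -282.0, 49.0], [455.0, -285.0, 46.0], [455.0, -288.0, 42.0], [455.0, -290.0, 46.0], [455.0, -294.0, 43.0], [455.0, -296.0, 46.0], [455.0, -300.0, 39.0], [452.0, -266.0, 21.0], [452.0, -267.0, 28.0], [453.0, -268.0, 39.0]]
522 [ 486.05874388 -281.43893187    9.28769212] [ 386.55428068 -355.15629604    5.00042228] [ 620.51233854 -212.04620199   15.0800548 ]
```

```bash
python3 -m pendant '[[0.1,0,0,0,0],[0.1,0,0,0,0],[0.1,0,0,0,0],[0.1,0,0,0,0]]' 40
cat >> h.py <<'E'
E
python3 - <<'E'
from h import *
im,d=optics.snapshot("side"); P=cloud("side",d); np.save("s2.npy",d); cv2.imwrite("pics/s2.png",im)
d=np.load("t1.npy");P=cloud("top",d)
# model foot from top in t1: points z 6..14 near bracket
M=(P[...,2]>6)&(P[...,2]<14)&(abs(P[...,0]-480)<75)&(abs(P[...,1]+281)<45)
X=P[M][:,:2].astype(np.float32); print(len(X),cv2.minAreaRect(X),X.min(0),X.max(0))
d=np.load("top0.npy");P=cloud("top",d);M=(P[...,2]>6)&(P[...,2]<14)&(abs(P[...,0]-480)<75)&(abs(P[...,1]+281)<45)
X=P[M][:,:2].astype(np.float32); print(len(X),cv2.minAreaRect(X),X.min(0),X.max(0))
E
```

```text
time: 3.8
tool_pos: [453.4, -284.4, 13.5]
tcp_rot: [180.0, 0.0, -84.7]
ft_force: [-0.2, -0.1, -0.2]
finger_gap: 8.6
315 ((498.63446044921875, -273.9857177734375), (60.578285217285156, 67.43417358398438), 41.36362075805664) [ 459.9234  -304.90012] [ 530.4434  -236.70279]
451 ((487.1718444824219, -281.1861267089844), (102.93170166015625, 51.62294006347656), 3.3304004669189453) [ 435.47363 -309.11862] [ 538.7328  -254.81184]
```

```bash
python3 - <<'E'
from h import *
im=cv2.imread("pics/s2.png"); a=cv2.resize(im[300:380,255:345],None,fx=7,fy=7,interpolation=cv2.INTER_CUBIC)
a=cv2.convertScaleAbs(a,alpha=1.5,beta=20); 
b=cv2.imread("pics/t1.png")
cv2.imwrite("pics/e.png",a)
d=np.load("s2.npy");P=cloud("side",d)
for v in range(320,372,4): print(v,[tuple(P[v,u].round(0).astype(int)) for u in (288,291,294,297,300)])
E
```

```text
320 [(np.int64(438), np.int64(-305), np.int64(136)), (np.int64(444), np.int64(-306), np.int64(135)), (np.int64(446), np.int64(-325), np.int64(149)), (np.int64(450), np.int64(-331), np.int64(152)), (np.int64(456), np.int64(-331), np.int64(151))]
324 [(np.int64(438), np.int64(-304), np.int64(125)), (np.int64(445), np.int64(-302), np.int64(122)), (np.int64(448), np.int64(-313), np.int64(130)), (np.int64(455), np.int64(-313), np.int64(128)), (np.int64(455), np.int64(-335), np.int64(145))]
328 [(np.int64(439), np.int64(-301), np.int64(112)), (np.int64(444), np.int64(-304), np.int64(113)), (np.int64(450), np.int64(-307), np.int64(114)), (np.int64(447), np.int64(-342), np.int64(141)), (np.int64(453), np.int64(-345), np.int64(142))]
332 [(np.int64(443), np.int64(-280), np.int64(84)), (np.int64(443), np.int64(-308), np.int64(106)), (np.int64(452), np.int64(-299), np.int64(97)), (np.int64(446), np.int64(-347), np.int64(136)), (np.int64(451), np.int64(-352), np.int64(138))]
336 [(np.int64(442), np.int64(-283), np.int64(76)), (np.int64(443), np.int64(-306), np.int64(94)), (np.int64(446), np.int6
[... 1331 characters left out ...]
t64(442), np.int64(-280), np.int64(7)), (np.int64(447), np.int64(-284), np.int64(9)), (np.int64(450), np.int64(-300), np.int64(22)), (np.int64(457), np.int64(-300), np.int64(21)), (np.int64(463), np.int64(-303), np.int64(21))]
364 [(np.int64(438), np.int64(-293), np.int64(8)), (np.int64(444), np.int64(-296), np.int64(9)), (np.int64(449), np.int64(-302), np.int64(12)), (np.int64(456), np.int64(-303), np.int64(12)), (np.int64(463), np.int64(-299), np.int64(7))]
368 [(np.int64(438), np.int64(-292), np.int64(-4)), (np.int64(440), np.int64(-311), np.int64(12)), (np.int64(447), np.int64(-310), np.int64(9)), (np.int64(454), np.int64(-309), np.int64(6)), (np.int64(461), np.int64(-309), np.int64(5))]
```

View pics/e.png

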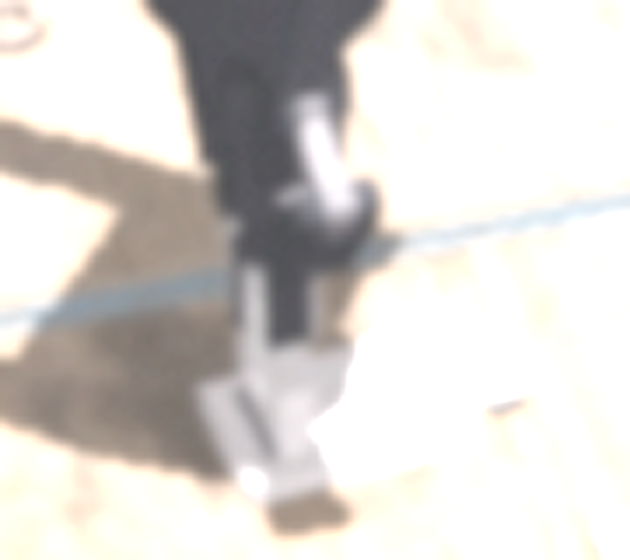

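```bash
python3 -m pendant '[[0.1,0,0,-10,0],[0.1,0,0,-20,0],[0.1,0,0,-30,0],[0.1,0,0,0,0]]' 40
python3 - <<'E'
from h import *
im,d=optics.snapshot("side"); np.save("s3.npy",d); u,v=proj("side",[455,-284,50])[0].astype(int)
a=cv2.resize(im[v-65:v+65,u-50:u+50],None,fx=4,fy=4,interpolation=cv2.INTER_CUBIC)
im=cv2.imread("pics/t1.png"); u,v=proj("top",[455,-284,25])[0].astype(int)
b=cv2.resize(im[v-65:v+65,u-50:u+50],None,fx=4,fy=4,interpolation=cv2.INTER_CUBIC)
cv2.imwrite("pics/f.png",cv2.convertScaleAbs(np.hstack([a,b]),alpha=1.4,beta=10)); delta(None)
E
```

```text
time: 4.25
tool_pos: [456.3, -286.6, 79.0]
tcp_rot: [-179.7, -0.3, -84.7]
ft_force: [-0.3, -1.5, 0.2]
finger_gap: 8.4
t 4.3 pos [ 455.5 -286.    77. ] rot [-179.75   -0.23  -84.7 ] F [-0.3  0.4 -0.3] gap 8.6
```

View pics/f.png

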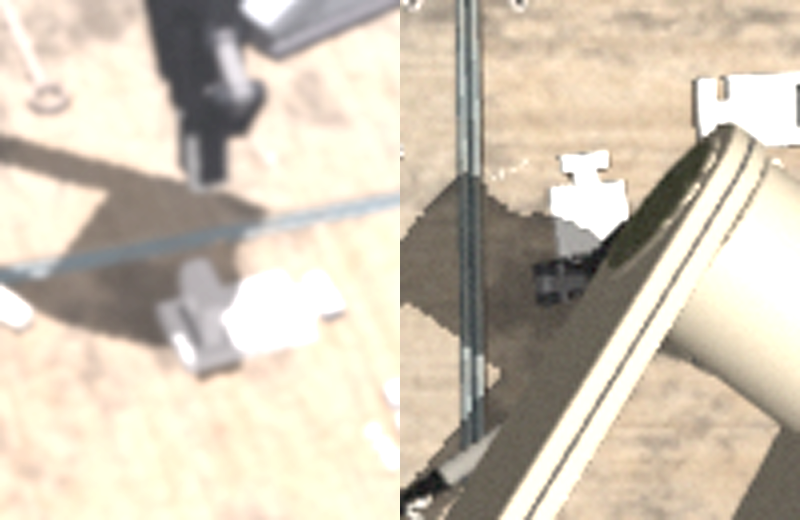

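```bash
python3 - <<'E'
from h import *
d=np.load("s3.npy");P=cloud("side",d)
u,v=proj("side",[455,-286,77])[0].astype(int); print(u,v)
for vv in range(v-30,v+16,2): print(vv,[P[vv,uu].round(0).astype(int).tolist() for uu in range(u-6,u+12,3)])
E
```

```text
294 335
305 [[444, -283, 156], [445, -306, 172], [458, -279, 151], [448, -341, 196], [452, -351, 203], [458, -351, 201]]
307 [[444, -281, 150], [446, -302, 165], [452, -302, 164], [448, -341, 192], [452, -351, 198], [459, -346, 193]]
309 [[444, -280, 144], [445, -304, 161], [447, -323, 174], [449, -339, 185], [454, -341, 186], [461, -339, 183]]
311 [[444, -280, 139], [444, -308, 159], [448, -318, 166], [449, -337, 179], [457, -331, 174], [465, -322, 165]]
313 [[445, -277, 131], [446, -300, 148], [447, -322, 164], [451, -329, 168], [458, -325, 164], [465, -322, 160]]
315 [[444, -279, 128], [446, -299, 142], [447, -320, 157], [459, -298, 139], [463, -306, 144], [519, -122, -2]]
317 [[445, -275, 120], [446, -301, 139], [450, -308, 143], [458, -302, 137], [463, -305, 138], [516, -131, -1]]
319 [[478, -132, 1], [446, -298, 132], [451, -304, 135], [457, -306, 135], [464, -304, 132], [514, -139, -1]]
321 [[477, -136, -1], [446, -300, 128], [451, -303, 129], [456, -309, 132], [463, -304, 127], [512, -145, -2]]
323 [[476, -143, -2], [446, -298, 121], [451, -305, 125], [456, -307, 126], [462, 
[... 703 characters left out ...]
, [476, -198, -1], [483, -200, -2], [490, -199, -4], [496, -207, 1]]
339 [[462, -196, -6], [469, -196, -8], [475, -203, -3], [482, -205, -4], [488, -206, -4], [495, -210, -2]]
341 [[459, -211, 1], [466, -210, -2], [472, -214, 0], [479, -215, 0], [485, -219, 1], [492, -219, -1]]
343 [[457, -217, 0], [464, -216, -2], [471, -219, -1], [477, -220, -2], [484, -223, -1], [490, -229, 2]]
345 [[455, -224, 0], [449, -278, 46], [456, -280, 46], [476, -227, -2], [481, -234, 2], [489, -230, -3]]
347 [[454, -230, 0], [449, -281, 43], [454, -285, 45], [461, -286, 44], [481, -235, -3], [486, -240, 0]]
349 [[453, -234, -3], [449, -280, 37], [452, -294, 47], [459, -293, 45], [479, -241, -3], [486, -243, -3]]
```

```bash
python3 -m pendant '[[0,0,0,30,0],[0,0,0,30,0],[0,0,0,0,0],[0,0,0,0,0],[0,0,0,0,0]]'; python3 -m pendant '[[0,0,0,1.5,0],[0,0,0,0,0]]';  python3 -m pendant '[[0,0,0,1.5,0],[0,0,0,0,0]]'; python3 -m pendant '[[0,0,0,1.5,0],[0,0,0,0,0]]'
```

```text
time: 4.8
tool_pos: [453.0, -284.0, 13.0]
tcp_rot: [179.9, 0.1, -84.7]
ft_force: [0.5, 0.8, 0.8]
finger_gap: 0.1
time: 5.0
tool_pos: [453.3, -284.3, 12.3]
tcp_rot: [180.0, 0.0, -84.7]
ft_force: [-2.3, 0.1, 6.2]
finger_gap: -0.1
time: 5.2
tool_pos: [453.4, -284.4, 12.2]
tcp_rot: [180.0, 0.0, -84.7]
ft_force: [-8.1, 6.1, 19.7]
finger_gap: 0.1
time: 5.4
tool_pos: [453.4, -284.5, 12.1]
tcp_rot: [180.0, 0.0, -84.7]
ft_force: [-14.0, 9.7, 31.7]
finger_gap: -0.0
```

```bash
python3 -m pendant '[[0,0,0,-20,0],[1,-1,-1,-20,0],[1,0,0,0,0],[1,0,0,0,0],[1,0,0,0,0],[1,0,0,0,0],[1,0,0,10,0],[1,0,0,25,0],[1,0,0,20,0],[1,0,0,0,0]]'; python3 -m pendant '[[1,0,0,10,0],[1,0,0,5,0],[1,0,0,0,0]]'
```

```text
time: 6.4
tool_pos: [451.3, -281.1, -10.4]
tcp_rot: [179.7, 0.3, -84.7]
ft_force: [-1.0, 1.3, -0.1]
finger_gap: 85.3
time: 6.7
tool_pos: [454.2, -283.2, -21.4]
tcp_rot: [180.0, 0.0, -84.7]
ft_force: [0.0, 0.6, -0.2]
finger_gap: 85.4
```

```bash
python3 -m pendant '[[0.35,0,0,-1.5,0],[0.35,0,0,0,0],[0.35,0,0,0,0],[0.35,0,0,0,0],[0.35,0,0,0,0],[0.35,0,0,0,0]]' 40;  python3 -m pendant '[[0.3,0,0,-5,0],[0.3,0,0,-10,0],[0.3,0,0,-10,0],[0.3,0,0,0,0],[0.3,0,0,0,0]]' 40
```

```text
time: 7.3
tool_pos: [454.9, -283.8, -18.7]
tcp_rot: [-179.9, -0.0, -84.7]
ft_force: [-1.2, -0.2, 4.9]
finger_gap: 35.1
time: 7.8
tool_pos: [454.7, -283.6, 6.1]
tcp_rot: [-180.0, -0.0, -84.7]
ft_force: [0.1, 0.5, -2.2]
finger_gap: 35.0
```

```bash
cat >> h.py <<'E'
TH=np.radians(20.5); UX=np.array([np.cos(TH)*np.cos(np.pi/6),np.sin(TH)*np.cos(np.pi/6),.5]); UY=np.array([-np.sin(TH),np.cos(TH),0]); UN=np.cross(UX,UY)
t20=np.radians(20)
NEST=np.load("fr.npz")["org"]+.65*np.array([-np.sin(t20),np.cos(t20),0])
# org was on plane h=10
NEST=NEST-10*UN+[0,0,.5]
def bed(x,y,z): return NEST+x*UX+y*UY+z*UN
def tgt(ox,oy,h): return bed(ox-18.6,oy,h+31)-[0,0,50.2]
E
python3 - <<'E'
from h import *
print("nest",NEST, "pin grip pred",bed(143,-20,50),"lock",bed(15,72,10))
d=np.load("top0.npy");P=cloud("top",d)[155:270,222:337].reshape(-1,3); q=(P-NEST)@np.stack([UX,UY,UN],1)
m=(q[:,2]>50)&(q[:,2]<65)&(abs(q[:,0]-143)<40); print("grip pts",m.sum(),q[m].mean(0),q[m].min(0),q[m].max(0))
m=(abs(q[:,0])<30)&(abs(q[:,1])<18); print("floor h",np.median(q[m,2]))
m=(abs(q[:,0]-15)<18)&(abs(q[:,1]-72)<18); print("pad h",np.median(q[m,2]))
m=(q[:,0]>65)&(q[:,0]<85)&(q[:,1]>0)&(q[:,1]<20); print("plate h",np.median(q[m,2]))
for ox,h in((-6,10),(-6,55),(0,10),(0,0)): print(ox,h,tgt(ox,0,h).round(1))
delta(tgt(-6,0,70),-69.5)
E
```

```text
nest [577.87157326  57.07910969  57.54065885] pin grip pred [677.45792941  72.96073526 172.34192904] lock [560.14100952 127.31779774  73.70091289]
grip pts 122 [142.61681892 -20.34535444  56.17823239] [135.79211935 -47.76091496  50.05165327] [148.33172833   7.30777897  61.97903976]
floor h -0.590003265128416
pad h 9.034234057313832
plate h 9.516017489957283
-6 10 [538.7  42.4  30.5]
-6 55 [517.6  34.6  69.5]
0 10 [543.6  44.3  33.5]
0 0 [548.3  46.   24.9]
t 7.8 pos [ 454.7 -283.6    6.1] rot [-1.7995e+02 -4.0000e-02 -8.4700e+01] F [ 0.1  0.5 -2.2] gap 35.0
shift [-309.   -84.9  -76.6] turn -15.2
```

```bash
python3 -m pendant '[[0.3,0,0,-30,-7.6],[0.3,0,0,-50,-7.6],[0.3,-36,-24.2,0,0],[0.3,-36,-24.2,0,0],[0.3,-36,-24.2,0,0],[0.3,-36,-24.2,0,0],[0.3,-36,-24.2,0,0],[0.3,-36,-24.2,0,0],[0.3,-36,-24.2,0,0],[0.3,-36,-24.2,0,0]]' 40; python3 -m pendant '[[0.3,0,0,0,0],[0.3,0,0,0,0]]'
python3 -c "
from h import *
delta([535.3,53.9,75],-69.5)"
```

```text
time: 8.8
tool_pos: [534.6, 56.0, 85.0]
tcp_rot: [180.0, 0.0, -69.5]
ft_force: [1.4, -0.5, -3.8]
finger_gap: 35.3
time: 9.0
tool_pos: [534.4, 55.3, 84.9]
tcp_rot: [179.9, 0.0, -69.3]
ft_force: [-0.2, -0.9, -2.7]
finger_gap: 34.7
t 9.0 pos [534.4  55.3  84.9] rot [ 1.7993e+02  1.0000e-02 -6.9350e+01] F [-0.2 -0.9 -2.7] gap 34.7
shift [ 1.6 -0.4  9.8] turn 0.15
```

```bash
python3 -m pendant '[[0.3,1.5,-0.4,9.8,0],[0.3,0,0,5,0],[0.3,0,0,4,0],[0.3,0,0,4,0]]'; python3 -m pendant '[[0.3,0,0,4,0],[0.3,0,0,4,0],[0.3,0,0,4,0]]';
```

```text
time: 9.4
tool_pos: [534.1, 51.1, 62.0]
tcp_rot: [179.8, -0.0, -69.6]
ft_force: [-10.6, -4.8, 6.0]
finger_gap: 35.0
time: 9.7
tool_pos: [533.3, 51.0, 49.6]
tcp_rot: [179.7, 0.0, -69.6]
ft_force: [-10.6, -5.1, 4.6]
finger_gap: 35.2
```

```bash
python3 -m pendant '[[0.3,0,0,4,0],[0.3,0,0,4,0],[0.3,0,0,3,0],[0.3,0,0,2,0]]'; python3 -m pendant '[[0.3,0,0,2,0],[0.3,0,0,1.5,0],[0.3,0,0,0,0]]';
```

```text
time: 10.1
tool_pos: [533.7, 51.4, 36.6]
tcp_rot: [179.8, 0.0, -69.6]
ft_force: [-7.6, -2.5, 1.5]
finger_gap: 35.3
time: 10.4
tool_pos: [534.5, 51.7, 33.5]
tcp_rot: [179.9, 0.0, -69.6]
ft_force: [-6.6, -3.1, 0.8]
finger_gap: 34.9
```

```bash
python3 -m pendant '[[0.3,0,0,1,0],[0.3,0,0,1,0],[0.3,0,0,0,0]]'; python3 -m pendant '[[0.3,0,0,1,0],[0.3,0,0,1,0],[0.3,0,0,0,0]]'
python3 - <<'E'
from h import *
delta(tgt(-5,12,10))
ims=[]
for n in("side","top"):
    im,d=optics.snapshot(n);np.save(n+"4.npy",d);cv2.imwrite(f"pics/{n}4.png",im)
im=cv2.imread("pics/side4.png"); u,v=proj("side",bed(0,0,20))[0].astype(int)
a=im[v-50:v+50,u-50:u+50]
im=cv2.imread("pics/top4.png"); u,v=proj("top",bed(0,0,20))[0].astype(int)
b=im[v-50:v+50,u-50:u+50]
cv2.imwrite("pics/g.png",cv2.resize(np.hstack([a,b]),None,fx=4,fy=4,interpolation=cv2.INTER_CUBIC))
E
```

```text
time: 10.7
tool_pos: [534.8, 51.7, 31.8]
tcp_rot: [179.9, 0.0, -69.6]
ft_force: [-5.9, -1.9, 2.1]
finger_gap: 35.1
time: 11.0
tool_pos: [534.9, 51.9, 29.8]
tcp_rot: [179.9, 0.0, -69.6]
ft_force: [-5.9, -1.8, 1.4]
finger_gap: 34.7
t 11.0 pos [534.9  51.9  29.8] rot [ 1.7991e+02  1.0000e-02 -6.9580e+01] F [-5.9 -1.8  1.4] gap 34.7
shift [-1.9 -1.1 -1.2] turn None
```

View pics/g.png

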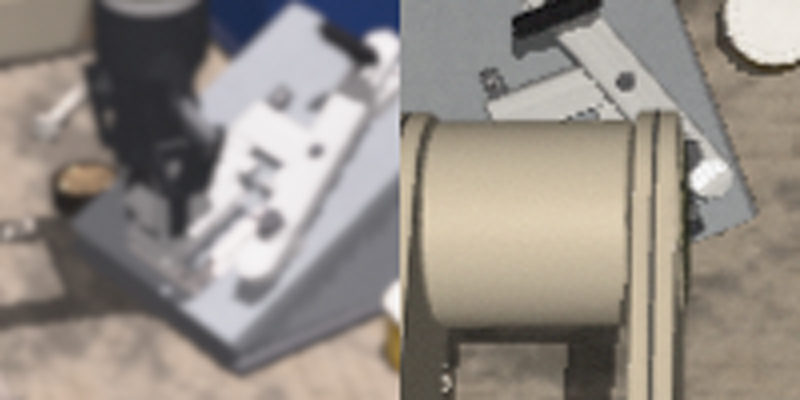

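```bash
cat >> h.py <<'E'
def hmap(f,ym=(-30,45),xm=(-45,70),st=5,lo=4,hi=45):
    d=np.load(f); P=cloud("side",d); q=(P-NEST)@np.stack([UX,UY,UN],1)
    q=q[d>0]
    for X in range(xm[1],xm[0],-st):
        print(f"{X:4d}",*[ (lambda m: f"{np.median(q[m,2]):5.0f}" if m.sum()>0 else "    .")((abs(q[:,0]-X)<st/2)&(abs(q[:,1]-Y)<st/2)&(q[:,2]>-8)&(q[:,2]<80)) for Y in range(ym[1],ym[0],-st)])
E
python3 -c "
from h import *
print('    ',*[f'{y:5d}' for y in range(45,-30,-5)]); hmap('side4.npy')"
```

```text
45    40    35    30    25    20    15    10     5     0    -5   -10   -15   -20   -25
  70     5    11    10    10     9     .    10    10     9     .    11     9    10    11     .
  65     .     7     8     8     7    10     8    11     8    10     9     8    10    10    10
  60     5     8     6    10    10     3    10     5     3     2     4     5     .     6     .
  55     5     9    11    11    10     7     1    -1    -4    -2    -4     1     .     .    11
  50     .     7     .    11    10     9     9    -1    -3    -2     7    -0     .     7    11
  45     .     .     .     .    18    17    16    18    17    19    13    10     9     9     9
  40     .     .     .     .     .    20    18    16    16    -0    13     1     6     8     6
  35     .     .     .     .     .    16    17    -0    14    16    13    -2    -1     2     1
  30     .     .     .     .     .     .    20    19    17    13    -2     .    -1    -1     .
  25     .     .     .     .     .     .     .    22    19    18    19     9    14    -1     .
  20     .     .     .     .     .     .     .    18    20    2
[... 471 characters left out ...]
   19    20     8     9     8     .
 -10    78     .    69    59    57     .     .     .     .     .    20     2    16    17     .
 -15    76    76    77    68    58    50     .     .     .     .     9     2    20    48    78
 -20    75    56    75    63    59     .     .     .     .     .    -4    35    42    50    51
 -25     .    51    70    50    59    59    54    55    56    56    27     9    25    36    45
 -30     .    45    48    53    53    55    54    55    55    56    52    -1    41    35    49
 -35     .    38     .    42    37    37    43    33    43    52    47    43    21    19    41
 -40     .     .     .    29    36    22    23    21    19    18    22    20    31    13     7
```

```bash
cat >> h.py <<'E'
def edges(f):
    d=np.load(f); P=cloud("side",d); q=((P-NEST)@np.stack([UX,UY,UN],1))[d>0]
    return q
E
python3 - <<'E'
from h import *
q=edges("side4.npy"); m=(q[:,2]>13.5)&(q[:,2]<26)&(q[:,1]>-24)&(q[:,1]<32)&(q[:,0]<62)&(q[:,0]>-10)
a=q[m]; 
for lo in range(-8,56,4):
    s=a[(a[:,0]>=lo)&(a[:,0]<lo+4)]
    if len(s): print(lo,len(s),"y",s[:,1].min().round(1),s[:,1].max().round(1),"h",np.median(s[:,2]).round(1))
for yy in range(-4,32,4):
    s=a[(a[:,1]>=yy)&(a[:,1]<yy+4)]
    if len(s): print("y",yy,"xmax",s[:,0].max().round(1))
# colour rect on h=20 and h=10 planes from side
im=cv2.imread("pics/side4.png")
g=[grid(rect(im,"side",bed(0,0,h),UX,UY,-50,80,-50,50,4),-50,80,-50,50,4,10) for h in(20,10)]
cv2.imwrite("pics/i.png",np.hstack(g))
E
```

```text
-8 12 y -19.7 5.0 h 19.5
-4 11 y -16.3 7.2 h 18.9
0 13 y -18.9 13.6 h 18.4
4 11 y -16.1 4.4 h 20.6
8 10 y -18.0 3.3 h 19.5
12 11 y -21.6 0.8 h 18.8
16 11 y -14.0 3.6 h 20.2
20 11 y -18.7 9.7 h 17.5
24 10 y -16.8 7.8 h 18.7
28 8 y -1.9 14.0 h 18.6
32 8 y -7.2 15.5 h 18.0
36 16 y -10.9 20.1 h 18.5
40 10 y -8.1 20.9 h 18.2
44 9 y -8.6 24.0 h 17.6
52 1 y 28.3 28.3 h 13.9
y -4 xmax 48.0
y 0 xmax 44.0
y 4 xmax 41.4
y 8 xmax 45.5
y 12 xmax 42.4
y 16 xmax 46.8
y 20 xmax 45.5
y 24 xmax 45.8
y 28 xmax 55.0
```

View pics/i.png

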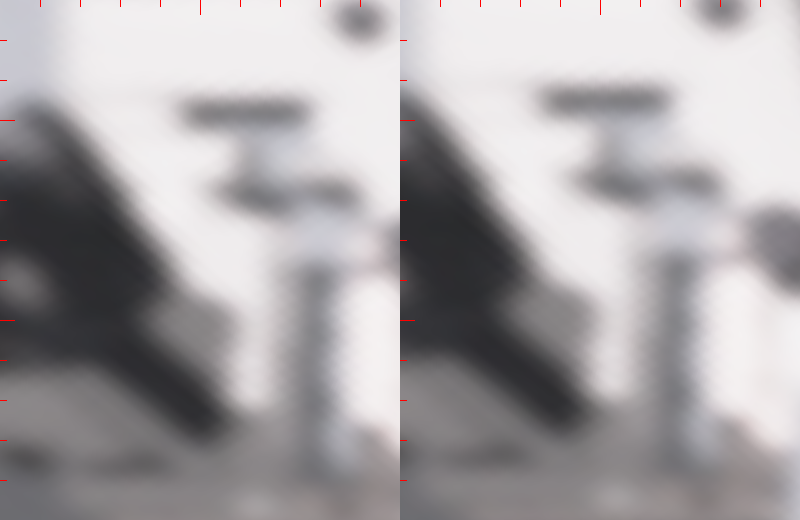

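```bash
python3 -m pendant '[[0.3,0,0.8,-1.3,0],[0.3,3,-3,-1.8,0],[0.3,3,-3,-1.8,0],[0.3,2,-3.1,-1.7,0],[0.3,0,0,0,0]]'; python3 -m pendant '[[0.3,0,-0.8,1.3,0],[0.3,0,-0.5,0.9,0],[0.3,0,-0.5,0.9,0],[0.3,0,0,0,0]]'
cat >> h.py <<'E'
def where():
    s=r.sense(); q=(s["tool_pos"]-tgt(0,0,0))@np.stack([UX,UY,UN],1); f=s["ft_force"]@np.stack([UX,UY,UN],1)
    print("t",round(s["time"],2),"bed",q.round(1),"F bed",f.round(1),"gap",round(s["finger_gap"],1))
E
python3 -c "
from h import *
where()"
```

```text
time: 11.6
tool_pos: [547.4, 48.2, 37.3]
tcp_rot: [-179.9, -0.0, -69.5]
ft_force: [0.1, 0.4, -2.8]
finger_gap: 35.1
time: 12.0
tool_pos: [547.9, 48.9, 33.6]
tcp_rot: [180.0, -0.0, -69.5]
ft_force: [-1.7, -0.8, -0.2]
finger_gap: 35.4
t 12.0 bed [5.  2.8 7.2] F bed [-1.7 -0.2  0.8] gap 35.4
```

```bash
python3 -m pendant '[[0.3,0,-0.5,0.9,0],[0.3,0,-0.5,0.9,0],[0.3,0,0,0,0]]'; python3 -c "
from h import *
where()"; python3 -m pendant '[[0.3,0,-0.5,0.9,0],[0.3,0,-0.5,0.9,0],[0.3,0,0,0,0]]'; python3 -c "
from h import *
where()"
```

```text
time: 12.3
tool_pos: [549.3, 48.9, 31.7]
tcp_rot: [-180.0, -0.0, -69.5]
ft_force: [1.7, -3.9, -3.5]
finger_gap: 35.2
t 12.3 bed [5.1 2.3 4.9] F bed [-1.5 -4.3 -3.2] gap 35.2
time: 12.6
tool_pos: [550.2, 49.2, 30.1]
tcp_rot: [-180.0, -0.0, -69.5]
ft_force: [1.3, -4.8, -1.3]
finger_gap: 35.0
t 12.6 bed [5.2 2.3 3.1] F bed [-1.1 -4.9 -0.9] gap 35.0
```

```bash
python3 -m pendant '[[0.3,0.7,0,0,0],[0.3,0,-0.5,0.9,0],[0.3,0,-0.5,0.9,0],[0.3,0,0,0,0]]'; python3 -c "
from h import *
where()"; python3 -m pendant '[[0.3,0,-0.5,0.9,0],[0.3,0,-0.5,0.9,0],[0.3,0,0,0,0]]'; python3 -c "
from h import *
where()"
```

```text
time: 13.0
tool_pos: [551.2, 49.5, 28.2]
tcp_rot: [-180.0, 0.0, -69.5]
ft_force: [0.4, -3.0, -2.2]
finger_gap: 35.0
t 13.0 bed [5.1 2.2 0.9] F bed [-1.7 -2.9 -1.5] gap 35.0
time: 13.3
tool_pos: [551.6, 49.7, 26.4]
tcp_rot: [179.9, 0.0, -69.5]
ft_force: [-3.3, -3.0, 2.2]
finger_gap: 35.2
t 13.3 bed [ 4.6  2.3 -0.9] F bed [-2.5 -1.7  4. ] gap 35.2
```

```bash
python3 - <<'E'
from h import *
im,d=optics.snapshot("side");np.save("side5.npy",d);cv2.imwrite("pics/side5.png",im)
print('    ',*[f'{y:5d}' for y in range(30,-30,-5)]); hmap('side5.npy',ym=(-30,30),xm=(-15,70))
im=cv2.imread("pics/side5.png")
g=grid(rect(im,"side",bed(0,0,10),UX,UY,-50,80,-50,50,4),-50,80,-50,50,4,10)
cv2.imwrite("pics/j.png",g)
E
```

```text
30    25    20    15    10     5     0    -5   -10   -15   -20   -25
  70     9    11     9     9     9     8    10     7    13     9    13     .
  65     .     .    10     7     9     9     .     9     8     8    11     .
  60     .     .     .     8    12     8     6     7    10     9    10     .
  55     .     .     .     8    10     9     8     8     9     7     8    11
  50     .     .     .     5    10     9    10    10     9    11    10     7
  45     .     .     .     .     7     7     8     7     8     7     8    10
  40     .     .     .     .     .     .    10    10     8     7     2     9
  35     .     .     .     .     .     .    13     8     6     7     5     9
  30     .     .     .     .     .     .     .    12     8     9     8     8
  25     .     .     .     .     .     .     .    10    11    11     8     6
  20     .     .     .     .     .     .     8     9     9    12    10     7
  15     .     .     .     .     .     .     7     .     9    11    42    13
  10    57    57    56    70     .     .    13    10     9    11    74    11
   5     .    58    55    74     .     .     .    12     9    10    11    40
   0     9    58    49    74     .     .     .     .    10    11    35     7
  -5    69    64    48    56     .     .     .     .     8    38    12    65
 -10    61    59    50    40     .     .    43     .     .     .    60    25
```

View pics/j.png

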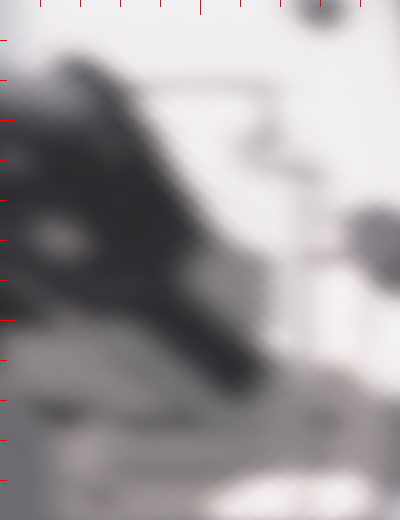

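```bash
python3 -m pendant '[[0.3,0,-0.4,0.7,0],[0.3,0,0,0,0],[0.65,0,0,0,0],[0.65,0,0,0,0],[0.65,0,0,0,0],[0.65,0,0,0,0]]'; python3 -c "
from h import *
where()"; python3 -m pendant '[[0.65,0,0,-5,0],[0.65,0,0,-20,0],[0.65,0,0,-40,0],[0.65,0,0,-40,0],[1,0,0,-40,0],[1,8,-42,0,0],[1,8,-42,0,0],[1,6,-42,0,0],[1,0,0,0,0],[1,0,0,0,0]]'
python3 - <<'E'
from h import *
delta(bed(143,-20,50)+[0,0,-56.5],-69.5)
im,d=optics.snapshot("side");np.save("side6.npy",d);cv2.imwrite("pics/side6.png",im)
print('    ',*[f'{y:5d}' for y in range(30,-30,-5)]); hmap('side6.npy',ym=(-30,30),xm=(-40,65))
print(optics.search_frame("side","pin_grip")[:3], bed(143,-20,50))
E
```

```text
time: 13.95
tool_pos: [552.6, 50.1, 26.0]
tcp_rot: [-180.0, 0.0, -69.5]
ft_force: [-0.8, 0.8, 0.3]
finger_gap: 55.4
t 13.95 bed [ 5.3  2.3 -1.8] F bed [-0.3  1.1  0.5] gap 55.4
time: 14.95
tool_pos: [678.0, 73.6, 169.2]
tcp_rot: [179.9, 0.0, -69.5]
ft_force: [0.0, 0.0, -0.0]
finger_gap: 85.8
t 14.95 pos [678.   73.6 169.2] rot [ 1.7986e+02  5.0000e-02 -6.9480e+01] F [ 0.  0. -0.] gap 85.8
shift [ 0.4  0.6 53.4] turn 0.02
        30    25    20    15    10     5     0    -5   -10   -15   -20   -25
  65     9     9     .     9    10     8     9     8     8     8     .    10
  60     9     8    10     7    11     6     7    10     4     8     8     8
  55     8     7     9     .     8    10    10     9    10     8     8    10
  50    11     7     9    10     9    10     9     8     7     7     8    10
  45     5    11     7     9     8     8    10    11     7     .     7    10
  40     5     8    10     6     9     6     8     8     4    10     7     9
  35     .     7     8     .     9     8    12     9     8     7     6     5
  30     .     8     .    11    13    11     9    10     9 
[... 494 characters left out ...]
 .     8     8     7    10     9     9     9     8     .     8
 -10     .     .     .     .     .     .     9     .    11    10     7     7
 -15     .     .     .     .    44     .    45    44    45    23    20     9
 -20     .     .     .     .    43    45    44    46    40    32    20    10
 -25     6     .    20    35    21    42    33    31    41    28    16     7
 -30     6    10    11    12    13     9    11    11     8     8    13     8
 -35     8     8     9     9     .    10    12     9     8    10    10     9
[{'at': [679.8, 66.9, 169.9], 'score': 0.56}, {'at': [829.9, 157.3, 16.9], 'score': 0.44}, {'at': [628.5, 55.4, 95.9], 'score': 0.41}] [677.45792941  72.96073526 172.34192904]
```

```bash
python3 -m pendant '[[1,0.4,0.6,15,0],[1,0,0,20,0],[1,0,0,12,0],[1,0,0,6,0],[1,0,0,0,0]]'; python3 -m pendant '[[0.6,0,0,0,0],[0.6,0,0,0,0],[0.6,0,0,0,0],[0.6,0,0,0,0],[0.6,0,0,0,0]]' 60;  python3 -c "
from h import *
delta(None)
where()"
```

```text
time: 15.55
tool_pos: [676.6, 72.7, 116.7]
tcp_rot: [179.9, 0.0, -69.5]
ft_force: [-0.5, 0.5, 0.7]
finger_gap: 85.3
time: 16.05
tool_pos: [678.5, 72.9, 119.5]
tcp_rot: [-179.9, -0.0, -69.5]
ft_force: [-1.8, -0.7, 6.8]
finger_gap: 54.7
t 16.05 pos [678.5  72.9 119.5] rot [-1.7989e+02 -4.0000e-02 -6.9490e+01] F [-1.8 -0.7  6.8] gap 54.7
t 16.05 bed [161.  -20.4  16.2] F bed [ 1.7 -0.   6.9] gap 54.7
```

```bash
python3 -m pendant '[[0.55,0,1,-1.7,0],[0.55,0,1,-1.7,0],[0.55,0,1,-1.7,0],[0.55,0,0,0,0]]' 80;  python3 -c "
from h import *
where()"; python3 -m pendant '[[0.55,0,1,-1.7,0],[0.55,0,1,-1.7,0],[0.55,0,1,-1.7,0],[0.55,0,1,-1.7,0],[0.55,0,1,-1.7,0],[0.55,0,0,0,0]]';  python3 -c "
from h import *
where()"
```

```text
time: 16.45
tool_pos: [675.6, 72.1, 123.3]
tcp_rot: [-179.9, -0.0, -69.5]
ft_force: [4.1, 2.7, 0.0]
finger_gap: 54.1
t 16.45 bed [160.4 -20.1  21. ] F bed [ 4.1  1.1 -2.4] gap 54.1
time: 17.05
tool_pos: [670.4, 70.2, 131.7]
tcp_rot: [-180.0, -0.0, -69.5]
ft_force: [3.0, 1.9, -0.5]
finger_gap: 53.7
t 17.05 bed [159.8 -20.1  31.1] F bed [ 2.8  0.8 -2.2] gap 53.7
```

```bash
python3 - <<'E'
from h import *
im,d=optics.snapshot("side");np.save("side7.npy",d);cv2.imwrite("pics/side7.png",im)
print([(np.round((np.array(a["at"])-NEST)@np.stack([UX,UY,UN],1),1),a["score"]) for q in("pin_grip","pin") for a in optics.search_frame("side",q)[:4]])
u,v=proj("side",bed(143,-20,40))[0].astype(int)
c=[cv2.resize(cv2.imread(f"pics/side{k}.png")[v-35:v+35,u-35:u+35],None,fx=8,fy=8,interpolation=cv2.INTER_CUBIC)[:, :400] if 0 else cv2.resize(cv2.imread(f"pics/side{k}.png")[v-35:v+35,u-25:u+25],None,fx=8,fy=8,interpolation=cv2.INTER_CUBIC) for k in(4,7)]
cv2.imwrite("pics/k.png",np.hstack(c))
P=cloud("side",d); 
for vv in range(v-12,v+16,2): print(vv,[((P[vv,uu]-NEST)@np.stack([UX,UY,UN],1)).round(0).astype(int).tolist() for uu in range(u-9,u+10,3)])
E
```

```text
[(array([ 213.4,    2.9, -171.3]), 0.58), (array([ -29.1, -438.6,   23.4]), 0.37), (array([139.5, -18.8,  64.3]), 0.52), (array([ 212. ,    4.3, -175.8]), 0.45)]
200 [[146, 3, 76], [155, 6, 66], [241, 194, -119], [249, 192, -127], [151, -58, 103], [157, -61, 99], [-265, -1020, 1025]]
202 [[143, 2, 72], [151, 4, 62], [239, 198, -130], [244, 188, -130], [149, -56, 96], [150, -70, 102], [151, -84, 108]]
204 [[139, -2, 70], [140, -17, 76], [233, 191, -130], [241, 187, -135], [147, -54, 89], [149, -67, 94], [149, -83, 102]]
206 [[133, -8, 71], [137, -18, 73], [142, -25, 71], [239, 193, -147], [144, -55, 85], [149, -60, 82], [157, -60, 75]]
208 [[134, 1, 56], [135, -15, 64], [137, -30, 70], [142, -36, 69], [140, -58, 82], [147, -58, 75], [152, -65, 74]]
210 [[153, 59, -3], [157, 46, 0], [134, -30, 65], [135, -46, 73], [139, -54, 73], [142, -65, 76], [151, -60, 64]]
212 [[149, 54, -4], [150, 38, 2], [155, 29, 3], [135, -38, 61], [137, -51, 66], [140, -62, 68], [146, -65, 64]]
214 [[142, 44, 0], [147, 37, -2], [135, -14, 39], [137, -26, 44], [133, -56, 65], [138, -61, 63], [158, -30, 23]]
216 [[135, 35, 3], [142, 31, -2], [147, 24, -3], [134, -28, 40], [129, -57, 61], [138, -54, 50], [155, -33, 20]]
218 [[132, 34, -3], [136, 24, -1], [141, 18, -3], [137, -13, 19], [141, -22, 21], [144, -33, 24], [153, -29, 11]]
220 [[126, 28, -2], [131, 18, -1], [127, -11, 20], [131, -21, 22], [136, -26, 18], [139, -39, 24], [149, -32, 9]]
222 [[121, 22, -2], [125, 12, 0], [121, -19, 22], [127, -22, 18], [131, -33, 20], [134, -43, 22], [142, -43, 14]]
224 [[116, 17, -2], [121, 10, -3], [117, -21, 20], [121, -31, 22], [125, -39, 21], [132, -41, 15], [140, -40, 6]]
226 [[112, 13, -4], [108, -18, 19], [112, -28, 20], [118, -31, 16], [119, -48, 25], [129, -42, 11], [137, -41, 1]]
```

```bash
python3 -m pendant '[[0.55,0,1,-1.7,0],[0.55,0,1,-1.7,0],[0.55,0,1,-1.7,0],[0.55,0,1,-1.7,0],[0.55,0,1,-1.7,0],[0.55,0,1,-1.7,0],[0.55,0,1,-1.7,0],[0.55,0,0.8,-1.4,0],[0.55,0,0,0,0]]';  python3 -c "
from h import *
where()"
```

```text
time: 18.1
tool_pos: [662.6, 67.0, 144.9]
tcp_rot: [180.0, -0.0, -69.5]
ft_force: [1.4, 0.6, 1.8]
finger_gap: 53.9
t 18.1 bed [159.1 -20.4  46.7] F bed [2.2 0.  0.8] gap 53.9
```

```bash
python3 -m pendant '[[0.55,0,-0.5,-2,0],[0.55,0,0,0,0]]';  python3 -c "
from h import *
where()
a=np.radians(18.6+np.arange(0,21)*71.4/20); p=135*np.stack([np.cos(a),np.sin(a)],1); d=np.diff(p,axis=0)
print(np.stack([-d[:,1],-.866*d[:,0],-.5*d[:,0]],1).round(1).tolist())
print((p-p[0]).round(1)[[5,10,15,20]])
"
```

```text
time: 18.3
tool_pos: [662.8, 67.1, 146.4]
tcp_rot: [179.9, 0.0, -69.5]
ft_force: [-0.4, -0.5, -0.7]
finger_gap: 54.1
t 18.3 bed [160.1 -20.3  47.9] F bed [-0.8 -0.4 -0.3] gap 54.1
[[-7.9, 2.5, 1.5], [-7.7, 3.0, 1.7], [-7.5, 3.4, 1.9], [-7.2, 3.8, 2.2], [-6.9, 4.1, 2.4], [-6.6, 4.5, 2.6], [-6.3, 4.9, 2.8], [-5.9, 5.2, 3.0], [-5.5, 5.5, 3.2], [-5.1, 5.8, 3.3], [-4.7, 6.0, 3.5], [-4.2, 6.3, 3.6], [-3.8, 6.5, 3.8], [-3.3, 6.7, 3.9], [-2.8, 6.9, 4.0], [-2.3, 7.0, 4.0], [-1.8, 7.1, 4.1], [-1.3, 7.2, 4.2], [-0.8, 7.3, 4.2], [-0.3, 7.3, 4.2]]
[[ -19.4   37.1]
 [ -49.2   66.6]
 [ -86.6   85.4]
 [-127.9   91.9]]
```

```bash
python3 -m pendant '[[0.55,-7.9,2.5,1.5,0],[0.55,-7.7,3.0,1.7,0],[0.55,-7.5,3.4,1.9,0],[0.55,-7.2,3.8,2.2,0],[0.55,-6.9,4.1,2.4,0]]';  python3 - <<'E'
from h import *
where()
im,d=optics.snapshot("side");np.save("side8.npy",d);cv2.imwrite("pics/side8.png",im)
q=edges("side8.npy"); m=(q[:,2]>17)&(q[:,2]<27)&(q[:,0]>30)&(q[:,0]<170)&(q[:,1]>-75)&(q[:,1]<90)
a=q[m][:,:2]-[15,-63]; rr=np.hypot(*a.T); k=(rr>40)&(rr<170); an=np.degrees(np.arctan2(a[k,1],a[k,0])); print(k.sum(),"bar ang med",np.median(an),np.percentile(an,[10,25,75,90]))
E
```

```text
time: 18.8
tool_pos: [633.8, 97.1, 136.7]
tcp_rot: [180.0, 0.0, -69.5]
ft_force: [1.3, -0.6, -1.0]
finger_gap: 54.3
t 18.8 bed [140.8  17.9  47.8] F bed [ 0.3 -1.  -1.4] gap 54.3
311 bar ang med 33.698027816604984 [25.29360132 29.80221107 38.90030796 42.29507846]
```

```bash
python3 -m pendant '[[0.55,-6.6,4.5,2.6,0],[0.55,-6.3,4.9,2.8,0],[0.55,-5.9,5.2,3.0,0],[0.55,-5.5,5.5,3.2,0],[0.55,-5.1,5.8,3.3,0]]';  python3 -c "
from h import *
where()"; python3 -m pendant '[[0.55,-4.7,6,3.5,0],[0.55,-4.2,6.3,3.6,0],[0.55,-3.8,6.5,3.8,0],[0.55,-3.3,6.7,3.9,0],[0.55,-2.8,6.9,4,0]]';  python3 -c "
from h import *
where()"
```

```text
time: 19.35
tool_pos: [599.4, 115.2, 121.8]
tcp_rot: [180.0, 0.0, -69.5]
ft_force: [1.2, 0.2, -0.3]
finger_gap: 54.3
t 19.35 bed [110.9  46.9  47.9] F bed [ 0.9 -0.2 -0.9] gap 54.3
time: 19.85
tool_pos: [562.5, 121.2, 103.0]
tcp_rot: [-180.0, 0.0, -69.5]
ft_force: [-0.1, 0.1, -0.8]
finger_gap: 53.7
t 19.85 bed [73.4 65.5 47.8] F bed [-0.5  0.1 -0.7] gap 53.7
```

```bash
python3 -m pendant '[[0.55,-2.3,7,4,0],[0.55,-1.8,7.1,4.1,0],[0.55,-1.3,7.2,4.2,0],[0.55,-0.8,7.3,4.2,0],[0.55,-0.3,7.3,4.2,0],[0.55,0,0,0,0]]';  python3 - <<'E'
from h import *
where()
im,d=optics.snapshot("side");np.save("side9.npy",d);cv2.imwrite("pics/side9.png",im)
q=edges("side9.npy"); m=(q[:,2]>17)&(q[:,2]<27)&(q[:,0]>-10)&(q[:,0]<40)&(q[:,1]>-35)&(q[:,1]<30)
a=q[m][:,:2]-[15,-63]; an=np.degrees(np.arctan2(a[:,1],a[:,0])); print(m.sum(),"bar ang",np.median(an), np.polyfit(q[m][:,1],q[m][:,0],1))
E
```

```text
time: 20.45
tool_pos: [525.6, 114.3, 81.5]
tcp_rot: [179.9, 0.0, -69.5]
ft_force: [-0.0, 0.9, -1.1]
finger_gap: 54.3
t 20.45 bed [30.6 71.9 47.7] F bed [-0.3  0.8 -1.1] gap 54.3
173 bar ang 91.83034287891998 [-1.34346028e-02  1.34692635e+01]
```

```bash
python3 -m pendant '[[0.55,0,-1.5,-0.9,0],[0.55,0,0,0,0],[0.55,0,0,0,0]]';  python3 -c "
from h import *
where()"; python3 -m pendant '[[0.55,0,-1,1.7,0],[0.55,0,-1,1.7,0],[0.55,0,-1,1.7,0],[0.55,0,0,0,0]]';  python3 -c "
from h import *
where()"
```

```text
time: 20.8
tool_pos: [528.8, 115.2, 83.6]
tcp_rot: [180.0, 0.0, -69.5]
ft_force: [-1.1, -0.1, -0.4]
finger_gap: 54.3
t 20.8 bed [34.5 71.7 47.8] F bed [-1.1  0.3  0.2] gap 54.3
time: 21.2
tool_pos: [531.2, 116.3, 77.8]
tcp_rot: [180.0, 0.0, -69.5]
ft_force: [-2.2, -0.6, -1.0]
finger_gap: 54.2
t 21.2 bed [33.9 71.8 41.6] F bed [-2.5  0.3  0.3] gap 54.2
```

```bash
python3 -m pendant '[[0.55,0,-0.5,0.3,0],[0.55,0,-1,1.7,0],[0.55,0,-1,1.7,0],[0.55,0,0,0,0]]';  python3 -c "
from h import *
where()"; python3 -m pendant '[[0.55,0,-1,1.7,0],[0.55,0,-1,1.7,0],[0.55,0,0,0,0]]';  python3 -c "
from h import *
where()"
```

```text
time: 21.6
tool_pos: [533.7, 117.2, 74.3]
tcp_rot: [180.0, 0.0, -69.5]
ft_force: [-1.4, 0.2, -2.6]
finger_gap: 54.3
t 21.6 bed [34.5 71.7 37.1] F bed [-2.4  0.7 -1.7] gap 54.3
time: 21.9
tool_pos: [535.7, 117.9, 70.9]
tcp_rot: [180.0, 0.0, -69.5]
ft_force: [-0.1, 0.6, -3.5]
finger_gap: 53.7
t 21.9 bed [34.6 71.7 33.2] F bed [-1.6  0.6 -3.1] gap 53.7
```

```bash
python3 -m pendant '[[0.55,0,0.6,0.4,0],[0.55,0,-1,1.7,0],[0.55,0,-1,1.7,0],[0.55,0,-1,1.7,0],[0.55,0,0,0,0]]';  python3 -c "
from h import *
where()"; python3 -m pendant '[[0.55,0,-1,1.7,0],[0.55,0,-1,1.7,0],[0.55,0,-1,1.7,0],[0.55,0,0,0,0]]';  python3 -c "
from h import *
where()"
```

```text
time: 22.4
tool_pos: [538.1, 118.8, 65.6]
tcp_rot: [-180.0, 0.0, -69.5]
ft_force: [-0.3, 0.4, -1.2]
finger_gap: 53.9
t 22.4 bed [34.1 71.7 27.3] F bed [-0.7  0.5 -0.9] gap 53.9
time: 22.8
tool_pos: [540.7, 119.8, 60.3]
tcp_rot: [180.0, 0.0, -69.5]
ft_force: [-0.7, -0.0, -2.2]
finger_gap: 54.1
t 22.8 bed [33.9 71.7 21.3] F bed [-1.7  0.2 -1.5] gap 54.1
```

```bash
python3 -m pendant '[[0.55,0,-1,1.7,0],[0.55,0,-1,1.7,0],[0.55,0,0,0,0]]';  python3 -c "
from h import *
where()"; python3 -m pendant '[[0.55,0,-0.5,0.9,0],[0.55,0,-0.5,0.9,0],[0.55,0,0,0,0]]';  python3 -c "
from h import *
where()"
```

```text
time: 23.1
tool_pos: [542.6, 120.3, 57.0]
tcp_rot: [180.0, -0.0, -69.5]
ft_force: [0.1, -0.3, -1.6]
finger_gap: 53.9
t 23.1 bed [34.  71.6 17.5] F bed [-0.8 -0.3 -1.4] gap 53.9
time: 23.4
tool_pos: [543.4, 120.6, 56.3]
tcp_rot: [180.0, -0.0, -69.5]
ft_force: [-5.8, -1.0, 6.4]
finger_gap: 53.8
t 23.4 bed [34.3 71.6 16.4] F bed [-1.8  1.1  8.5] gap 53.8
```

```bash
python3 -m pendant '[[0.55,0,-0.5,0.9,0],[0.55,0,0,0,0]]';  python3 -c "
from h import *
where()"; python3 -m pendant '[[0.55,0,-0.5,0.9,0],[0.55,0,0,0,0]]';  python3 -c "
from h import *
where()";  python3 -m pendant '[[0.55,0,-0.5,0.9,0],[0.55,0,0,0,0],[0.55,0,0,0,0]]';  python3 -c "
from h import *
where()"
```

```text
time: 23.6
tool_pos: [543.5, 120.7, 56.2]
tcp_rot: [179.9, -0.0, -69.5]
ft_force: [-11.2, -1.8, 15.5]
finger_gap: 54.1
t 23.6 bed [34.4 71.6 16.3] F bed [-1.9  2.2 19. ] gap 54.1
time: 23.8
tool_pos: [543.8, 120.8, 56.2]
tcp_rot: [179.9, -0.0, -69.5]
ft_force: [-17.3, -1.9, 22.2]
finger_gap: 53.8
t 23.8 bed [34.7 71.6 16.1] F bed [-3.5  4.3 27.7] gap 53.8
time: 24.1
tool_pos: [544.1, 120.9, 56.2]
tcp_rot: [179.9, -0.0, -69.5]
ft_force: [-20.6, -4.7, 31.3]
finger_gap: 54.3
t 24.1 bed [34.9 71.6 16. ] F bed [-2.5  2.8 37.5] gap 54.3
```

```bash
python3 -m pendant '[[0.55,0,1,-1.7,0],[0.55,0,0.7,-1.2,0],[0.8,0,0,0,0],[0.8,0,0,0,0],[0.8,0,0,0,0],[0.8,0,0,0,0]]';  python3 -c "
from h import *
where()"; python3 -m pendant '[[0.8,0,0,-5,0],[0.8,0,0,-15,0],[0.8,0,0,-40,0],[0.8,0,0,-45,0],[0.8,0,40,-20,0],[0.8,0,45,0,0],[0.8,0,45,0,0],[0.8,0,45,0,0],[0.8,0,0,0,0]]'
python3 - <<'E'
from h import *
for n in("side","top"):
    im,d=optics.snapshot(n);cv2.imwrite(f"pics/{n}F.png",im); P=cloud(n,d); q=((P-NEST)@np.stack([UX,UY,UN],1))[d>0]
    m=(abs(q[:,0]-15)<16)&(abs(q[:,1]-72)<34)&(q[:,2]>47)&(q[:,2]<80); print(n,"grip",m.sum(),np.median(q[m],0).round(1),np.percentile(q[m],[5,95],axis=0).round(1))
    m=(q[:,0]>-12)&(q[:,0]<40)&(abs(q[:,1])<40)&(q[:,2]>16)&(q[:,2]<28); print("bar",m.sum(),np.median(q[m],0).round(1),np.polyfit(q[m][:,1],q[m][:,0],1).round(2))
    m=(q[:,0]>-36)&(q[:,0]<-28)&(abs(q[:,1])<22)|(q[:,0]>33)&(q[:,0]<56)&(abs(q[:,1])<7); print("foot h",np.median(q[m,2]).round(1))
    u,v=proj(n,bed(40,10,20))[0].astype(int); z=im[v-55:v+45,u-50:u+50]; cv2.imwrite(f"pics/c{n}.png",cv2.resize(z,(400,400),interpolation=cv2.INTER_CUBIC))
cv2.imwrite("pics/final.png",np.hstack([cv2.imread("pics/cside.png"),cv2.imread("pics/ctop.png")]))
for qn in("bracket","bracket_wide"): print(qn,[(np.round(a["at"]).tolist(),round(a["score"],2)) for a in optics.search_frame("top",qn)[:3]])
E
```

```text
time: 24.7
tool_pos: [543.3, 120.7, 55.5]
tcp_rot: [180.0, 0.0, -69.5]
ft_force: [0.4, 1.1, -0.2]
finger_gap: 68.0
t 24.7 bed [33.9 71.7 15.7] F bed [ 0.5  0.9 -0.5] gap 68.0
time: 25.6
tool_pos: [375.7, 58.4, 181.6]
tcp_rot: [-179.9, -0.1, -69.5]
ft_force: [0.0, 0.6, 0.3]
finger_gap: 68.5
side grip 78 [12.2 63.2 56.2] [[ 7.1 40.  48.1]
 [18.5 92.7 59.9]]
bar 221 [14.3  0.3 21.2] [-1.00e-02  1.45e+01]
foot h 11.3
top grip 124 [16.3 71.4 56.3] [[ 9.3 46.1 48.9]
 [20.7 95.3 59.4]]
bar 328 [15.9  0.5 21.3] [1.000e-02 1.562e+01]
foot h 11.7
bracket [([562.0, 54.0, 78.0], 0.85)]
bracket_wide [([558.0, -407.0, 8.0], 0.89), ([545.0, 124.0, 115.0], 0.63)]
```

View pics/final.png

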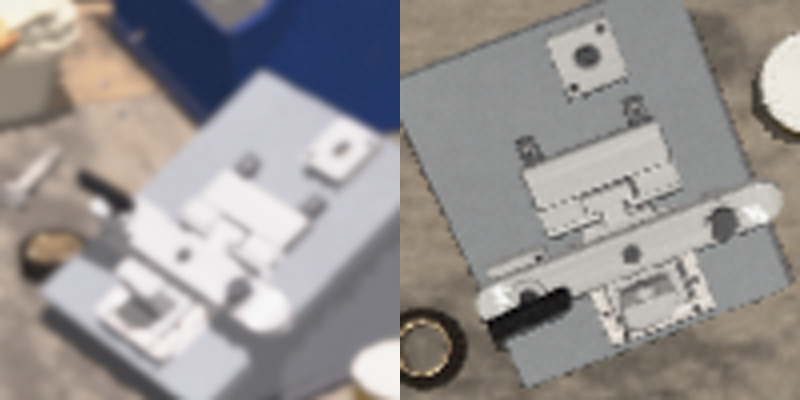

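```bash
python3 -c "
from bench import hand_in
print(hand_in())"
```

```text
the job is handed in; nothing more can be done
None
```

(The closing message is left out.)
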